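# Pack the vacuum service caddy

### The job

Pack the vacuum cleaner's parts into the grey caddy, each in the white nest that suits it: stand the pleated filter from the bench over the post, stand the cyclone cup (the frosted cup with a tube inside) upright in the round dish, and lay the comb tool flat and lengthwise in the long trough, all fully seated. Leave the filter that is drying on the turntable, the drinking tumbler and the seam ripper where they are.

Things in the scene. Friction and masses are not known exactly. Their poses are not given: they have to be found in the camera images.
- filter: The dry vacuum-cleaner filter, the one standing directly on the bench: a hollow pleated-paper cylinder open right through, 58 mm outside diameter (60 over the pleats), bore 42 mm, 75 mm tall, standing upright; origin: centre of its underside, z up along its axis. About 90 g.
- filter_drying: Look-alike to be left: an identical filter, a hollow pleated-paper cylinder open right through, 58 mm outside diameter (60 over the pleats), bore 42 mm, 75 mm tall, standing upright; origin: centre of its underside, z up along its axis. It stands, loose, about in the middle of a low fixed wooden turntable (100 mm diameter, 18 mm high), so its origin is 18 mm above the bench.
- cyclone_cup: The cyclone cup, frosted plastic, open on top, with a white tube 18 mm in diameter standing in its middle (its top 70 mm up). 80 mm tall: foot 42 mm diameter up to 30 mm height, widening to 58 mm, straight from 45 mm height to the rim; wall 3 mm. Stands upright on the bench, about 100 g; origin: centre of its underside, z up along its axis.
- tumbler: Look-alike to be left: a frosted drinking glass, empty inside (no tube), 85 mm tall, 52 mm diameter at the foot widening evenly to 60 mm at the rim. Stands loose on the bench; origin: centre of its underside, z up.
- comb_tool: The brush-roll comb tool, grey plastic, lying flat, 125 mm long along its x: plain handle 20 mm wide, 18 mm high from x = -62 to +15 mm, then to +62 mm a head with a 14 mm high spine and six cross teeth, 10 mm high, reaching 17 mm to both sides. About 60 g. Origin: middle of length and width, on the underside (on the handle, close to the balance point); z up.
- seam_ripper: Look-alike to be left: a steel seam ripper lying loose on the bench, 125 mm long along its x, square handle 14 x 14 mm from x = -62 to +17 mm, then a thin shaft with a small two-pronged fork, no teeth. Origin: middle of its length, on the underside; z up.
- caddy: The service caddy, a fixed shallow open grey tray, 330 mm long (its x) by 168 mm wide (its y), walls 4 mm thick and 28 mm high above the bench, floor 4 mm thick. Three fixed white nests stand on its floor in a row along x, 100 mm apart, in any order. Origin: centre of its underside.
- post_nest: White nest for the filter, fixed on the caddy floor: round plate 72 mm diameter, 4 mm thick, with an upright post 24 mm diameter in its centre that ends 22 mm above the origin. Origin: centre of the underside (4 mm above the bench), so a filter seated over the post has its origin 4 mm above this.
- ring_nest: White nest for the cyclone cup, fixed on the caddy floor: round dish 72 mm outside diameter, 64 mm inside, floor 4 mm thick, rim 12 mm above the origin, no post. Origin: centre of the underside (4 mm above the bench).
- trough_nest: White nest for the comb tool, fixed on the caddy floor: rectangular trough with its long side along its y, 153 x 62 mm outside, 145 x 54 mm inside, floor 4 mm thick, rim 10 mm above the origin. Origin: centre of the underside (4 mm above the bench). The comb tool may lie either way round.
Mind the look-alikes: they are no part of the job. Leave any green or turquoise look-alike of the ring_nest alone.

How it is judged:
By the outcome, as a careful person would: the job done as asked, in the order asked, and still so for the second after the job is handed in, with the robot touching nothing.
It also fails if it takes over 86 s, if anything falls off the work surface, if the arm or the gripper's body presses on something with over 40 N, if the wrist force passes 120 N, or if a joint passes its speed limit or range.

### The arm

A 6-joint arm with a two-finger parallel gripper is mounted at the origin on the work surface. World frame = base frame: x ahead of the robot, y to its left, z up, the work surface at z = 0. Lengths are in m, angles in rad, forces in N, time in s.
With the tool pointing down it reaches from about 0.4 to 0.925 m from the base axis. Payload 12.5 kg.
Tool frame: the origin (TCP) lies at the very end of the fingers, on their centre line; the grasp point (between the pads) lies 19 mm behind it (bot.pinch_z is the distance from the TCP to the grasp point, in m); z points along the fingers, y is the line along which they close (so a half turn about z gives the same grasp; the last joint's range is limited). The gripper opens to 95 mm and grips with 3 to 60 N. Pads are 20 mm wide; open, the fingers measure 119 mm over their backs; the gripper's body (75 mm by 180 mm) begins 59 mm behind the grasp point.
Start: joints at [-0.106, 0.491, 1.559, -0, 1.092, -0.106], TCP at [0.625, 0, 0.215] pointing down, gripper open.
Joint ranges: [-3.1, 3.1], [-0.84, 2.19], [0.05, 2.79], [-1.13, 4.28], [0.06, 2.93], [-2.69, 2.69]. Speed limits (rad/s): [2.22, 2.22, 2.79, 3.14, 3.14, 3.14].

### API

Orientations are given as a unit quaternion [w, x, y, z].
In Python, from station import bot gives the robot as it stands.
- The arm moves only by the tool jog_arm, never from a script. Its argument "increments" is a list that holds one entry, the list of rows, each a list of 7 numbers: the shift along the tool's x, y, z in m, then the turn, a rotation vector about the tool's x, y, z in degrees, then the closure, from -1 (fully open) to 1 (shut). In form: [[[tx, ty, tz, wx, wy, wz, jaw], ...]]. A call has exactly 5 rows; each row is the pose to reach, as a shift and turn from the pose commanded when the call began, along the tool's axes at that moment; what a row does not reach only later rows make up. A row lasts 1/8 s, in which the tool goes at most 62.5 mm and 10.7 degrees, less where a joint would pass 70% of its speed; a pose out of reach is approached as far as the arm can. A call with a gripper value outside its range is refused whole. The fingers move at their own pace and stop on an object; "force" is the grip in N (left out, the last holds). Time passes only in rows, so rows that repeat a pose let the fingers close, or fill a call up. It gives the time, the measured TCP pose, the force, the opening and the grip force at its end, in the units of the state.
- bot.sense(): the state, without advancing time (a new reading comes with each control period).
- bot.read_camera(name): name is "scene" or "side" or "wrist"; returns a dict with "frame" (420x560x3 uint8, red, green, blue), "K" (3x3 intrinsics, pixels), "R" (3x3) and "t" (3): a world point X has camera coordinates R X + t. Camera axes: x right, y down, z forward; pixel columns grow to the right and rows downward; lengths in m; the calibration is good to about 2 mm. The wrist camera is an equidistant fisheye: a pixel r from the principal point sees the ray r / f radians off the axis. A picture is of the moment at which its call begins. There is no depth.
- bot.hand_in(): hands the job in; it is judged then, once.
The state is a dict: "t": time; "q": joint angles; "joint_vel": joint speeds; "effort": joint torques, N m; "position": TCP position; "eef_rot": TCP orientation; "ft_force": force on the tool from outside, world axes, zero at the start; "ft_torque": the same for the moment, N m; "finger_gap": opening from 0.0 (shut) to 1.0 (fully open); "finger_force": force on a finger pad.
Only numpy, scipy, OpenCV 4.12 (cv2) and the standard library are available. Lean on these libraries where they do the work, as an engineer would, in place of code of your own. Each camera call takes 0.05 s, during which the arm holds its last target. There are 200 camera calls.

## Working session

There is one attempt and no reset: what is moved stays moved. The work goes in short steps, Python scripts to look and compute and a tool call to move; the robot and the scene stay as the last step left them, time stands still between calls to the robot, and variables do not carry over. Pictures are saved under pics/ and viewed, at most 14 in all, crops included, and the job is handed in when it is done.

Besides the shell and the picture viewer there is one more tool, called after "Call:" as name(argument=value, ...) on one line, values as JSON. jog_arm: Moves the arm, as the interface text tells. Its arguments: {"type":"object","properties":{"increments":{"type":"array"},"force":{"type":"number"}},"required":["increments"]}

```bash
ls; mkdir -p pics
python3 - <<'E'
from station import bot
import cv2,pickle
d={}
for n in("scene","side","wrist"):
    c=bot.read_camera(n);d[n]=c;cv2.imwrite(f"pics/{n}0.png",c["frame"][:,:,::-1])
    print(n,c["K"].tolist(),c["R"].round(3).tolist(),c["t"].round(3).tolist())
pickle.dump(d,open("cam0.pkl","wb"))
s=bot.sense();print(s["position"],s["eef_rot"],s["t"],bot.pinch_z)
E
```

```text
pics
scene [[417.1419552740212, 0.0, 277.8875900476198], [0.0, 417.1419552740212, 202.38070665024406], [0.0, 0.0, 1.0]] [[0.906, 0.424, -0.015], [0.227, -0.512, -0.828], [-0.359, 0.747, -0.56]] [-0.535, -0.088, 1.174]
side [[496.51721377425366, 0.0, 278.45403305063496], [0.0, 496.51721377425366, 204.88720683221106], [0.0, 0.0, 1.0]] [[0.992, -0.129, 0.009], [-0.063, -0.546, -0.835], [0.112, 0.828, -0.55]] [-0.57, 0.081, 1.055]
wrist [[325.19226210127806, 0.0, 278.241147053736], [0.0, 325.19226210127806, 209.3788527732907], [0.0, 0.0, 1.0]] [[1.0, 0.0, -0.001], [0.001, -0.962, 0.273], [-0.0, -0.273, -0.962]] [-0.625, -0.029, 0.39]
[6.24817182e-01 1.76404029e-05 2.14201075e-01] [-3.21979650e-04  7.07105438e-01  7.07107999e-01 -2.71587349e-04] 0.15 0.0188
```

View pics/scene0.png

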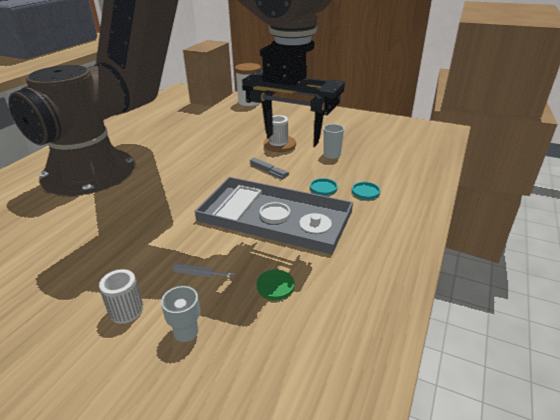

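View pics/side0.png

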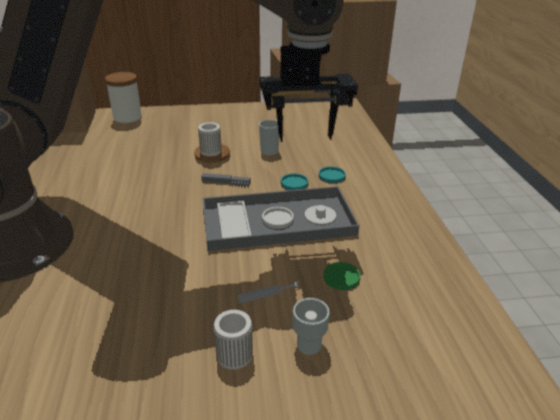

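View pics/wrist0.png

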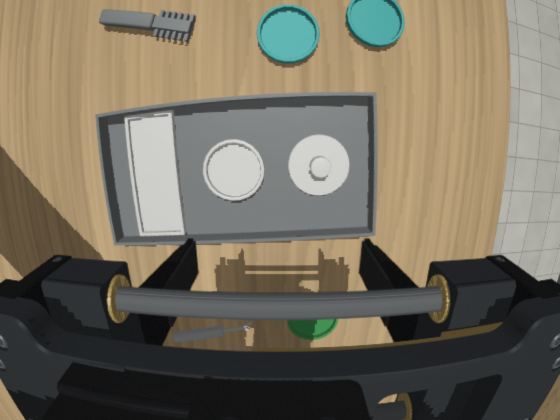

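Candidates, by scene pixel:
- **Filter:** the bench one at (121,297), or the drying one on the turntable at (279,130). I choose the bench one.
- **Cup:** the frosted cup with a tube at (181,312), or the empty tumbler at (333,141). I choose the one with the tube.
- **Comb:** the toothed tool at (268,168), or the seam ripper at (203,271). I choose the toothed tool.
- **Dish:** the white one at (275,213). The teal ones at (323,187) and (366,190) and the green one at (276,285) are look-alikes to leave alone.

One close crop will check these choices.

Run:
```python
import cv2,numpy as np
a=cv2.imread("pics/scene0.png");b=cv2.imread("pics/side0.png");w=cv2.imread("pics/wrist0.png")
f=lambda i,x,y,W,H,s:cv2.resize(i[y:y+H,x:x+W],None,fx=s,fy=s,interpolation=cv2.INTER_CUBIC)
top=np.hstack([f(a,90,255,130,100,3),f(b,200,280,136,100,3)])
bot=np.hstack([f(w,90,0,130,70,3),f(w,90,85,136,70,3)])
cv2.imwrite("pics/crop1.png",np.vstack([top,bot]))
```

```text
(no output)
```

View pics/crop1.png

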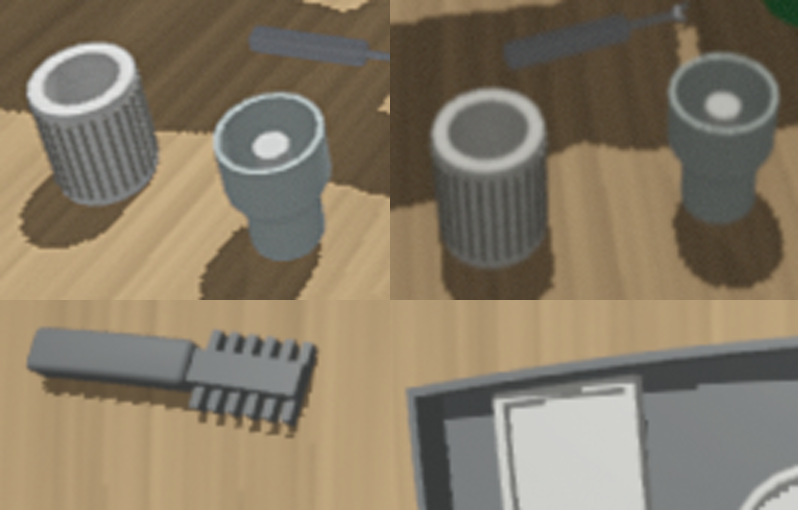

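```bash
cat > h.py <<'E'
import numpy as np,pickle
def back(c,uv,z):
    uv=np.array(uv,float);K=c["K"];n=(uv-K[:2,2])/K[0,0]
    if c.get("fish"):
        r=np.linalg.norm(n);d=np.r_[n/r*np.sin(r),np.cos(r)]
    else: d=np.r_[n,1]
    R,t=np.array(c["R"]),np.array(c["t"]);o=-R.T@t;d=R.T@d
    return (o+d*(z-o[2])/d[2])[:2]
E
python3 - <<'E'
from h import *
np.set_printoptions(precision=4,suppress=True)
d=pickle.load(open("cam0.pkl","rb"));d["wrist"]["fish"]=1
for n,c,p,z in [("filter","scene",(117.3,281.3),.075),("filter","side",(233,323.3),.075),
("cup","scene",(180,300.3),.08),("cup","side",(311.3,311),.08),("tube","scene",(180,303.3),.07),("tube","side",(310.7,315),.07),
("combL","wrist",(101.3,16.3),.018),("combM","wrist",(153.3,21),.018),("combR","wrist",(192.3,23.7),.014),
("post","wrist",(320,167),.026),("plate","wrist",(319,165),.008),("ring","wrist",(233.5,170),.016),
("tr","wrist",(125,115),.014),("tr","wrist",(172,112),.014),("tr","wrist",(185,234),.014),("tr","wrist",(139,238),.014),
("cad","wrist",(97,115),.028),("cad","wrist",(376,93),.028),("cad","wrist",(376,236),.028),("cad","wrist",(115,244),.028),
("combL","scene",(251,162),.018),("combR","scene",(287,175),.014),("combL","side",(203,178),.018),("combR","side",(249,181),.014),
("post","scene",(316,218),.026),("post","side",(320.5,209),.026),("ring","scene",(275,212),.016),("ring","side",(278,216.5),.016),
("dry","scene",(279,122),.093),("dry","side",(209,128),.093),("tumb","scene",(333,130),.085),("tumb","side",(269,125),.085),
("ripL","side",(240,299),.014),("ripR","side",(297,285),.007)]:
    print(n,c,back(d[c],p,z))
E
```

```text
filter scene [ 0.4561 -0.3513]
filter side [ 0.457  -0.3554]
cup scene [ 0.5823 -0.346 ]
cup side [ 0.5814 -0.349 ]
tube scene [ 0.5793 -0.3443]
tube side [ 0.5811 -0.3479]
combL wrist [0.4057 0.2234]
combM wrist [0.4786 0.2039]
combR wrist [0.5259 0.1957]
post wrist [0.6709 0.0267]
plate wrist [0.672  0.0264]
ring wrist [0.5733 0.0217]
tr wrist [0.44   0.0923]
tr wrist [0.5017 0.0913]
tr wrist [ 0.5089 -0.0575]
tr wrist [ 0.4445 -0.0642]
cad wrist [0.4077 0.0955]
cad wrist [0.7322 0.1116]
cad wrist [ 0.7418 -0.0548]
cad wrist [ 0.4146 -0.0681]
combL scene [0.4128 0.2028]
combR scene [0.5315 0.1838]
combL side [0.4081 0.1981]
combR side [0.5227 0.1769]
post scene [0.6763 0.0179]
post side [0.6727 0.0138]
ring scene [0.5766 0.0144]
ring side [0.5749 0.0097]
dry scene [0.4418 0.3283]
dry side [0.4299 0.3328]
tumb scene [0.5977 0.354 ]
tumb side [0.5935 0.3522]
ripL side [ 0.4732 -0.2403]
ripR side [ 0.5833 -0.2084]
```

Run:
```python
import cv2,numpy as np
a=cv2.imread("pics/scene0.png");b=cv2.imread("pics/side0.png")
f=lambda i,x,y,W,H,s:cv2.resize(i[y:y+H,x:x+W],None,fx=s,fy=s,interpolation=cv2.INTER_CUBIC)
cv2.imwrite("pics/crop2.png",np.vstack([f(a,190,155,170,95,3.5),f(b,195,165,170,75,3.5)]))
```

```text
(no output)
```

View pics/crop2.png

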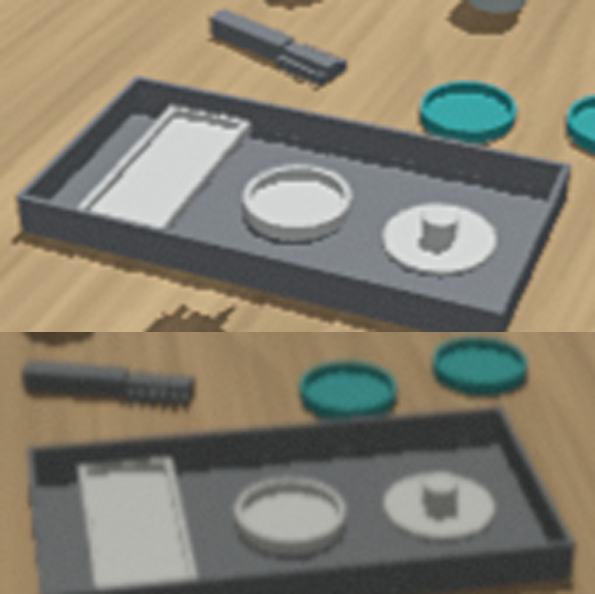

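Run:
```python
from h import *
np.set_printoptions(precision=4,suppress=True)
d=pickle.load(open("cam0.pkl","rb"))
for n,c,p,z in [("plate","scene",(315.7,222.7),.008),("plate","side",(320.4,214.3),.008),("ring","scene",(275.1,211.3),.016),("ring","side",(277.9,215.8),.016),
("NL","scene",(196.3,211.3),.028),("FL","scene",(229.4,177.9),.028),("FR","scene",(352.3,202.1),.028),
("FL","side",(204.4,199.1),.028),("FR","side",(337.9,187.7),.028),("NR","side",(357.9,226.6),.028)]:
    print(n,c,back(d[c],p,z))
```

```text
plate scene [0.674  0.0241]
plate side [0.6744 0.0186]
ring scene [0.5756 0.017 ]
ring side [0.5751 0.0124]
NL scene [ 0.4181 -0.0713]
FL scene [0.4112 0.0888]
FR scene [0.7324 0.1087]
FL side [0.4118 0.0827]
FR side [0.7323 0.0971]
NR side [ 0.7385 -0.0652]
```

The crops confirm the choices. The bench filter's top is at scene (117,281), the tube cup's rim at (180,300), and the toothed comb at wrist (101–192, 16–24). The white plate with the post is at scene (316,223), the white dish at (275,211), and the trough is to their left. Now I'll reach over the filter.

Call:
jog_arm(increments=[[[-0.353,-0.168,0.06,0,0,0,-1],[-0.353,-0.168,0.06,0,0,0,-1],[-0.353,-0.168,0.06,0,0,0,-1],[-0.353,-0.168,0.06,0,0,0,-1],[-0.353,-0.168,0.06,0,0,0,-1]]], force=15)

```text
t: 0.78
position: [0.4912, -0.2805, 0.1669]
eef_rot: [0.0, 0.707, 0.707, 0.0]
ft_force: [0.7, -0.7, 0.8]
finger_gap: 1.003
finger_force: 0.0
```

Call:
jog_arm(increments=[[[-0.002,0,0,0,0,0,-1],[-0.002,0,0,0,0,0,-1],[-0.002,0,0,0,0,0,-1],[-0.002,0,0,0,0,0,-1],[-0.002,0,0,0,0,0,-1]]])

```text
t: 1.4
position: [0.4927, -0.2802, 0.1674]
eef_rot: [0.0, 0.707, 0.708, 0.0]
ft_force: [-0.9, -0.8, -0.8]
finger_gap: 0.998
finger_force: 0.0
```

Run:
```python
from station import bot
import cv2,pickle
c=bot.read_camera("wrist");c["fish"]=1;pickle.dump(c,open("w1.pkl","wb"))
cv2.imwrite("pics/w1.png",c["frame"][:,:,::-1])
```

```text
(no output)
```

View pics/w1.png

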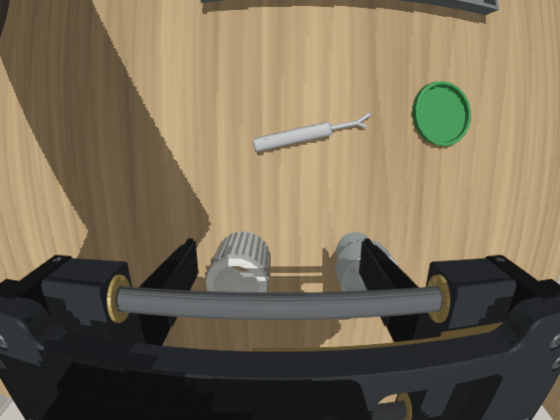

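The picture shows the bench filter at (239,265), between the fingers and left of centre. The cup is at (360,260) and the seam ripper at (300,137), both clear of the descent. Next I move sideways, then down.

Call:
jog_arm(increments=[[[-0.05,-0.03,0,0,0,0,-1],[-0.0725,-0.036,0.01,0,0,0,-1],[-0.0725,-0.036,0.065,0,0,0,-1],[-0.0725,-0.036,0.115,0,0,0,-1],[-0.0725,-0.036,0.132,0,0,0,-1]]])

```text
t: 2.08
position: [0.4556, -0.3525, 0.0326]
eef_rot: [-0.002, 0.707, 0.707, 0.0]
ft_force: [0.3, 1.1, 1.3]
finger_gap: 1.0
finger_force: 0.0
```

Call:
jog_arm(increments=[[[0,0,0,0,0,0,0.8],[0,0,0,0,0,0,0.8],[0,0,0,0,0,0,0.8],[0,0,0,0,0,0,0.8],[0,0,0,0,0,0,0.8]]], force=15)

```text
t: 2.7
position: [0.4565, -0.3536, 0.0361]
eef_rot: [0.001, 0.707, 0.707, 0.0]
ft_force: [-0.4, 0.9, 7.7]
finger_gap: 0.613
finger_force: 15.0
```

Call:
jog_arm(increments=[[[0,0,-0.06,0,0,0,0.8],[0,0,-0.11,0,0,0,0.8],[0.054,0.031,-0.11,0,0,0,0.8],[0.108,0.062,-0.11,0,0,0,0.8],[0.162,0.093,-0.11,0,0,0,0.8]]])

```text
t: 3.32
position: [0.55, -0.1898, 0.1457]
eef_rot: [0.0, 0.707, 0.707, 0.0]
ft_force: [0.8, -0.6, -1.5]
finger_gap: 0.619
finger_force: 15.0
```

Call:
jog_arm(increments=[[[0.054,0.031,0,0,0,0,0.8],[0.108,0.062,0,0,0,0,0.8],[0.162,0.093,0,0,0,0,0.8],[0.2,0.115,0,0,0,0,0.8],[0.2,0.115,0,0,0,0,0.8]]])

```text
t: 3.95
position: [0.665, 0.0115, 0.1449]
eef_rot: [-0.0, 0.706, 0.708, 0.0]
ft_force: [-0.2, -0.4, -1.2]
finger_gap: 0.621
finger_force: 15.0
```

Run:
```python
from station import bot
import cv2,pickle,numpy as np
c=bot.read_camera("wrist");c["fish"]=1;pickle.dump(c,open("w2.pkl","wb"))
s=bot.read_camera("scene")["frame"];e=bot.read_camera("side");pickle.dump(e,open("s2.pkl","wb"));e=e["frame"]
st=np.hstack([cv2.resize(s[140:300,180:380],None,fx=2,fy=2),cv2.resize(e[120:280,180:380],None,fx=2,fy=2)])
cv2.imwrite("pics/w2.png",c["frame"][:,:,::-1]);cv2.imwrite("pics/s2.png",st[:,:,::-1])
print(bot.sense()["position"])
```

```text
[0.66382738 0.0080511  0.14517185]
```

View pics/w2.png

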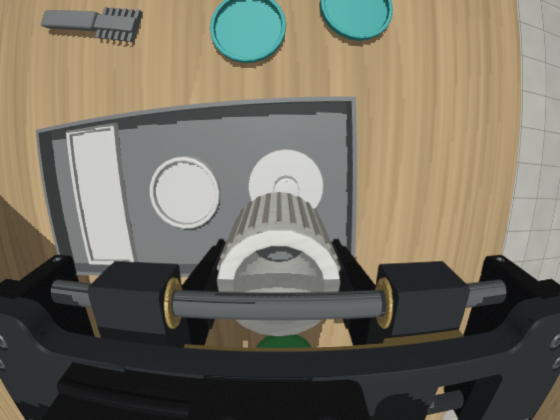

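View pics/s2.png

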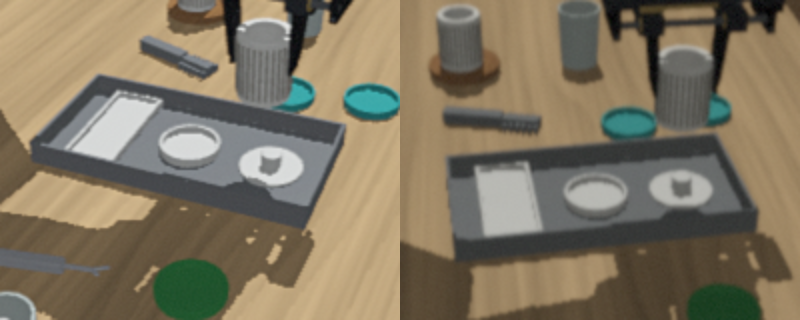

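Run:
```python
from h import *
np.set_printoptions(precision=4,suppress=True)
c=pickle.load(open("w2.pkl","rb"))
for n,p,z in [("plate",(286,187),.008),("ring",(184.5,192.5),.016),("tr",(68,133),.014),("tr",(115,125),.014),("tr",(133,263),.014),("tr",(86,267),.014),("FR",(355,98),.028),("NR",(355,270),.028),("combL",(43,19),.018),("combM",(97,24),.018),("combR",(138,26),.014),
 ]: print(n,back(c,p,z))
s=pickle.load(open("s2.pkl","rb"))
# filter seen in side: bottom centre consistency
for p,z in [((100+0,0),0)]: pass
X=np.array([.664,.008,.11]);q=s["R"]@X+s["t"];print((s["K"]@q/q[2])[:2], "filter bottom side px")
X=np.array([.664,.008,.185]);q=s["R"]@X+s["t"];print((s["K"]@q/q[2])[:2], "top")
```

```text
plate [0.6724 0.026 ]
ring [0.5747 0.0225]
tr [0.4423 0.0885]
tr [0.5029 0.0917]
tr [ 0.5069 -0.0559]
tr [ 0.4411 -0.0653]
FR [0.7319 0.1112]
NR [ 0.7415 -0.053 ]
combL [0.406  0.2227]
combM [0.4824 0.1991]
combR [0.5283 0.1897]
[319.2574 178.5364] filter bottom side px
[321.2103 147.4114] top
```

Run:
```python
from h import *
np.set_printoptions(precision=4,suppress=True)
s=pickle.load(open("s2.pkl","rb"));sc=pickle.load(open("cam0.pkl","rb"))["scene"]
print("side filt",back(s,(322.5,151),.184),"plate",back(s,(320.5,214.5),.008))
print("scene filt",back(sc,(312,157.5),.184),"plate",back(sc,(315.6,222.8),.008))
```

```text
side filt [ 0.6638 -0.0064] plate [0.6745 0.0178]
scene filt [0.6679 0.0015] plate [0.6739 0.0236]
```

The held filter is at scene (312,157) and the post plate at (316,223). In both outside views the filter needs about 8 mm in x and 20 mm in y to be over the post.

Call:
jog_arm(increments=[[[0.02,0.008,0,0,0,0,0.8],[0.02,0.008,0.04,0,0,0,0.8],[0.02,0.008,0.072,0,0,0,0.8],[0.02,0.008,0.072,0,0,0,0.8],[0.02,0.008,0.072,0,0,0,0.8]]])

```text
t: 4.72
position: [0.673, 0.0285, 0.0746]
eef_rot: [0.001, 0.707, 0.707, 0.001]
ft_force: [0.9, 0.3, -0.7]
finger_gap: 0.619
finger_force: 15.0
```

Run:
```python
from station import bot
import cv2,pickle,numpy as np
s=bot.read_camera("scene")["frame"];e=bot.read_camera("side")["frame"]
st=np.hstack([cv2.resize(s[150:250,250:380],None,fx=3,fy=3),cv2.resize(e[140:240,255:385],None,fx=3,fy=3)])
cv2.imwrite("pics/s3.png",st[:,:,::-1]);print(bot.sense()["position"])
```

```text
[0.67307446 0.0285439  0.07497607]
```

View pics/s3.png

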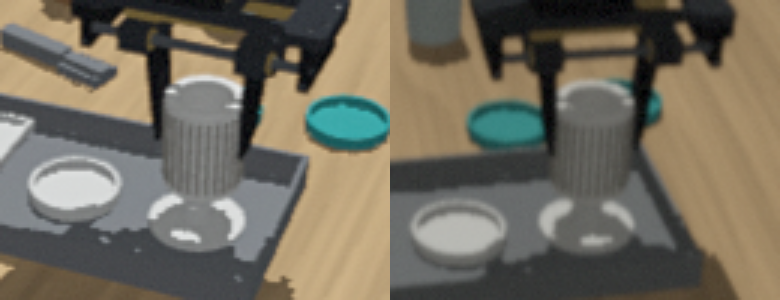

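```bash
cat >> h.py <<'E'
def proj(c,X):
    q=np.asarray(X)@np.array(c["R"]).T+np.array(c["t"]);return (q@c["K"].T/q[:,2:])[:,:2]
def circ(x,y,z,r):
    a=np.linspace(0,2*np.pi,181);return np.c_[x+r*np.cos(a),y+r*np.sin(a),0*a+z]
E
python3 - <<'E'
from h import *
np.set_printoptions(precision=1,suppress=True)
d=pickle.load(open("cam0.pkl","rb"))
for n in("scene","side"):
  for l,a in [("plate",(.6724,.026,.008,.036)),("bot",(.673,.0285,.039,.030)),("top",(.673,.0285,.114,.030))]:
    p=proj(d[n],circ(*a));print(n,l,p.min(0),p.max(0))
E
```

```text
scene plate [299.5 212.9] [331.3 231.9]
scene bot [303.  202.9] [330.  218.3]
scene top [303.7 174.5] [332.  189.2]
side plate [303.3 204. ] [334.5 221.6]
side bot [306.5 193.7] [332.9 208. ]
side top [307.9 165.4] [335.2 179. ]
```

Run:
```python
from station import bot
from h import *
import cv2
o=[]
for n,(x,y) in (("scene",(290,165)),("side",(295,155))):
    c=bot.read_camera(n);f=np.ascontiguousarray(c["frame"][y:y+75,x:x+50,::-1])
    g=cv2.resize(cv2.convertScaleAbs(f,alpha=1.5),None,fx=8,fy=8,interpolation=cv2.INTER_CUBIC)
    for a,col in [((.6724,.026,.008,.036),(0,0,255)),((.673,.0285,.039,.030),(0,255,0)),((.673,.0285,.114,.030),(255,0,0))]:
        p=(proj(c,circ(*a))-[x,y]+.5)*8;cv2.polylines(g,[p.astype(np.int32)],True,col,1)
    o.append(g)
cv2.imwrite("pics/s4.png",np.hstack(o))
```

```text
(no output)
```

View pics/s4.png

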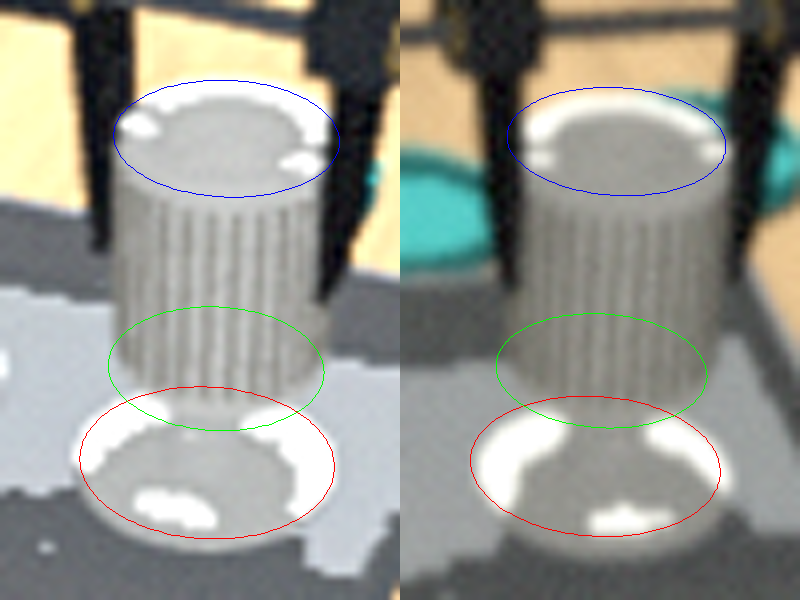

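The overlay shows the plate centre slightly nearer than predicted (red ellipse), and the filter's lower edge slightly farther away (green). So the filter is about 5 mm too far in +y. I'll correct that and lower partway, watching the force.

Call:
jog_arm(increments=[[[-0.005,0,0,0,0,0,0.8],[-0.005,0,0.008,0,0,0,0.8],[-0.005,0,0.015,0,0,0,0.8],[-0.005,0,0.021,0,0,0,0.8],[-0.005,0,0.021,0,0,0,0.8]]])

```text
t: 5.55
position: [0.672, 0.0237, 0.0515]
eef_rot: [-0.0, 0.707, 0.707, -0.0]
ft_force: [0.8, -0.6, -0.9]
finger_gap: 0.621
finger_force: 15.0
```

Call:
jog_arm(increments=[[[0,0,0.004,0,0,0,0.8],[0,0,0.007,0,0,0,0.8],[0,0,0.009,0,0,0,0.8],[0,0,0.009,0,0,0,0.8],[0,0,0.009,0,0,0,0.8]]])

```text
t: 6.18
position: [0.6723, 0.0237, 0.0442]
eef_rot: [0.0, 0.707, 0.707, 0.0]
ft_force: [-3.8, -0.0, 7.5]
finger_gap: 0.621
finger_force: 15.0
```

Call:
jog_arm(increments=[[[0,0,0,0,0,0,-1],[0,0,0,0,0,0,-1],[0,0,0,0,0,0,-1],[0,0,-0.06,0,0,0,-1],[0,0,-0.11,0,0,0,-1]]])

```text
t: 6.8
position: [0.6723, 0.0236, 0.1547]
eef_rot: [-0.0, 0.707, 0.707, -0.0]
ft_force: [0.4, -0.7, -0.2]
finger_gap: 1.0
finger_force: 0.0
```

Call:
jog_arm(increments=[[[-0.06,-0.015,0,0,0,0,-1],[-0.12,-0.03,0,0,0,0,-1],[-0.18,-0.045,0,0,0,0,-1],[-0.24,-0.06,0,0,0,0,-1],[-0.3,-0.075,0,0,0,0,-1]]])

```text
t: 7.42
position: [0.5966, -0.2783, 0.1533]
eef_rot: [0.0, 0.707, 0.707, 0.0]
ft_force: [0.9, 0.0, -1.0]
finger_gap: 1.001
finger_force: 0.0
```

Run:
```python
from station import bot
from h import *
import cv2
c=bot.read_camera("scene");e=bot.read_camera("side");w=bot.read_camera("wrist");w["fish"]=1;pickle.dump((c,e,w),open("c5.pkl","wb"))
S=lambda f,x,y,W,H:cv2.resize(np.ascontiguousarray(f[y:y+H,x:x+W,::-1]),(400,300),interpolation=cv2.INTER_CUBIC)
o=np.vstack([np.hstack([S(c["frame"],270,160,100,75),S(e["frame"],270,160,100,75)]),np.hstack([S(c["frame"],140,270,100,75),S(w["frame"],200,180,160,120)])])
cv2.imwrite("pics/s5.png",o);print(bot.sense()["position"])
```

```text
[ 0.59627418 -0.2792235   0.15296466]
```

View pics/s5.png

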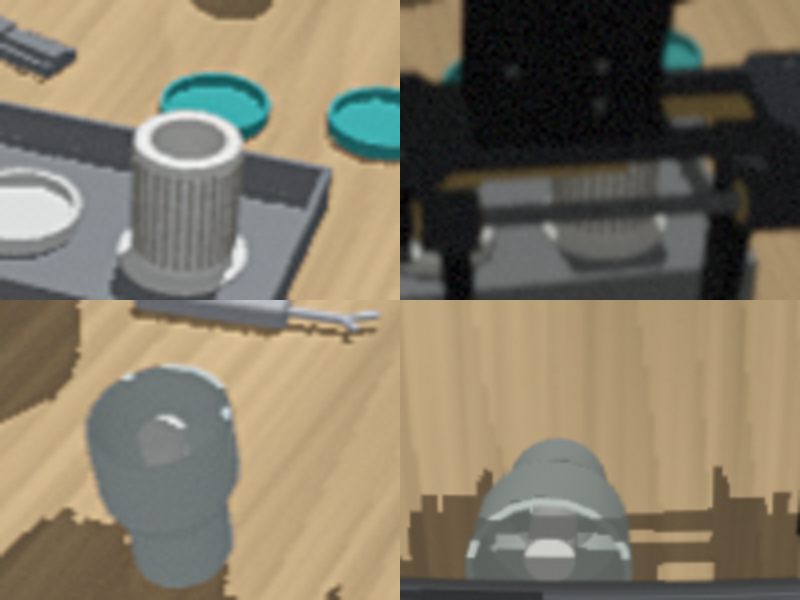

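The filter stands upright, seated over the post (scene crop at (187,200)). The cup with its tube is ahead, with the tube top at wrist pixel (260,282).

Run:
```python
from h import *
np.set_printoptions(precision=4,suppress=True)
c,e,w=pickle.load(open("c5.pkl","rb"))
print(back(w,(260.4,282.5),.07),back(w,(263,235.5),0),back(w,(259.5,262),.08))
print(back(c,(140+163/4,270+140/3*.75),.07) if 0 else back(c,(140+163/4,270+(436-300)/4),.07))
```

```text
[ 0.5797 -0.3409] [ 0.5793 -0.3229] [ 0.5801 -0.3162]
[ 0.5812 -0.345 ]
```

Call:
jog_arm(increments=[[[-0.05,-0.012,0,0,0,0,-1],[-0.067,-0.016,0.02,0,0,0,-1],[-0.067,-0.016,0.07,0,0,0,-1],[-0.067,-0.016,0.109,0,0,0,-1],[-0.067,-0.016,0.109,0,0,0,-1]]])

```text
t: 8.2
position: [0.5802, -0.3413, 0.0409]
eef_rot: [-0.003, 0.707, 0.707, -0.0]
ft_force: [0.9, 0.2, 0.5]
finger_gap: 1.003
finger_force: 0.0
```

Call:
jog_arm(increments=[[[0,0,0,0,0,0,0.8],[0,0,0,0,0,0,0.8],[0,0,0,0,0,0,0.8],[0,0,0,0,0,0,0.8],[0,0,0,0,0,0,0.8]]], force=15)

```text
t: 8.82
position: [0.5813, -0.3435, 0.0448]
eef_rot: [0.0, 0.707, 0.707, 0.0]
ft_force: [-2.0, -0.5, 3.8]
finger_gap: 0.601
finger_force: 15.0
```

Call:
jog_arm(increments=[[[0,0,-0.06,0,0,0,0.8],[0,0,-0.09,0,0,0,0.8],[0.062,-0.002,-0.09,0,0,0,0.8],[0.124,-0.004,-0.09,0,0,0,0.8],[0.186,-0.006,-0.09,0,0,0,0.8]]])

```text
t: 9.45
position: [0.5749, -0.1557, 0.1343]
eef_rot: [0.0, 0.707, 0.707, 0.0]
ft_force: [1.9, -0.7, -0.3]
finger_gap: 0.601
finger_force: 15.0
```

Call:
jog_arm(increments=[[[0.062,0,0,0,0,0,0.8],[0.124,0,0,0,0,0,0.8],[0.165,0,0,0,0,0,0.8],[0.179,0,0.02,0,0,0,0.8],[0.179,0,0.05,0,0,0,0.8]]])

```text
t: 10.07
position: [0.5757, 0.023, 0.0844]
eef_rot: [0.001, 0.706, 0.708, 0.001]
ft_force: [0.7, -0.2, -1.1]
finger_gap: 0.597
finger_force: 15.0
```

Run:
```python
from station import bot
from h import *
import cv2
p=bot.sense()["position"];print(p)
o=[]
for n,(x,y) in (("scene",(245,155)),("side",(248,145))):
    c=bot.read_camera(n);f=np.ascontiguousarray(c["frame"][y:y+75,x:x+50,::-1])
    g=cv2.resize(cv2.convertScaleAbs(f,alpha=1.5),None,fx=8,fy=8,interpolation=cv2.INTER_CUBIC)
    b=p[2]-.0448
    for a,col in [((.5747,.0225,.016,.036),(0,0,255)),((p[0],p[1],b,.021),(0,255,0)),((p[0],p[1],b+.08,.029),(255,0,0))]:
        q=(proj(c,circ(*a))-[x,y]+.5)*8;cv2.polylines(g,[q.astype(np.int32)],True,col,1)
    o.append(g)
cv2.imwrite("pics/s6.png",np.hstack(o))
```

```text
[0.57567034 0.02300646 0.08440934]
```

View pics/s6.png

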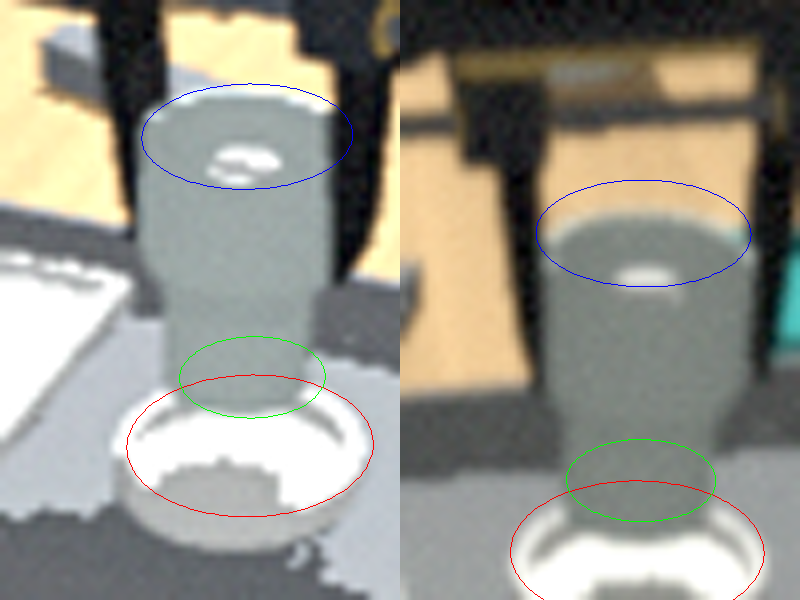

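The cup is centred over the white dish: in the scene view the foot is at (240,380) and the dish at (240,448), and both are offset equally in the side view. Lowering now.

Call:
jog_arm(increments=[[[0,0,0.01,0,0,0,0.8],[0,0,0.02,0,0,0,0.8],[0,0,0.028,0,0,0,0.8],[0,0,0.031,0,0,0,0.8],[0,0,0.031,0,0,0,0.8]]])

```text
t: 10.8
position: [0.5753, 0.0215, 0.0534]
eef_rot: [0.0, 0.707, 0.707, 0.0]
ft_force: [-0.5, -0.6, -0.2]
finger_gap: 0.599
finger_force: 15.0
```

Call:
jog_arm(increments=[[[0,0,0.001,0,0,0,0.8],[0,0,0.001,0,0,0,-0.6],[0,0,0.001,0,0,0,-0.6],[0,0,0.001,0,0,0,-0.6],[0,0,-0.05,0,0,0,-0.6]]])

```text
t: 11.42
position: [0.5737, 0.0217, 0.1009]
eef_rot: [-0.002, 0.707, 0.707, -0.002]
ft_force: [0.6, 0.3, 0.6]
finger_gap: 0.8
finger_force: 0.0
```

Call:
jog_arm(increments=[[[0,0,-0.06,0,0,0,-0.6],[0.06,-0.03,-0.07,0,0,0,-0.6],[0.11,-0.06,-0.07,0,0,10,-0.6],[0.11,-0.09,-0.07,0,0,20,-0.6],[0.11,-0.11,-0.07,0,0,30,-0.6]]])

```text
t: 12.05
position: [0.4638, 0.1324, 0.1733]
eef_rot: [-0.0, 0.867, 0.498, -0.0]
ft_force: [0.4, 0.7, -0.7]
finger_gap: 0.803
finger_force: 0.0
```

Run:
```python
from station import bot
from h import *
import cv2
w=bot.read_camera("wrist");w["fish"]=1;c=bot.read_camera("scene");pickle.dump((c,w),open("c7.pkl","wb"))
f=w["frame"][60:300,120:440,::-1];g=c["frame"][160:240,245:305,::-1]
o=cv2.resize(f,(640,480),interpolation=cv2.INTER_CUBIC);o=np.hstack([o,np.vstack([cv2.resize(g,(160,213)),np.zeros((267,160,3),np.uint8)])])
cv2.imwrite("pics/s7.png",o);s=bot.sense();print(s["position"],s["q"])
```

```text
[0.46380532 0.13188387 0.17345159] [ 1.39948022e-01  3.43683443e-01  1.94874096e+00 -1.22120024e-05
  8.49673729e-01  6.64735844e-01]
```

View pics/s7.png

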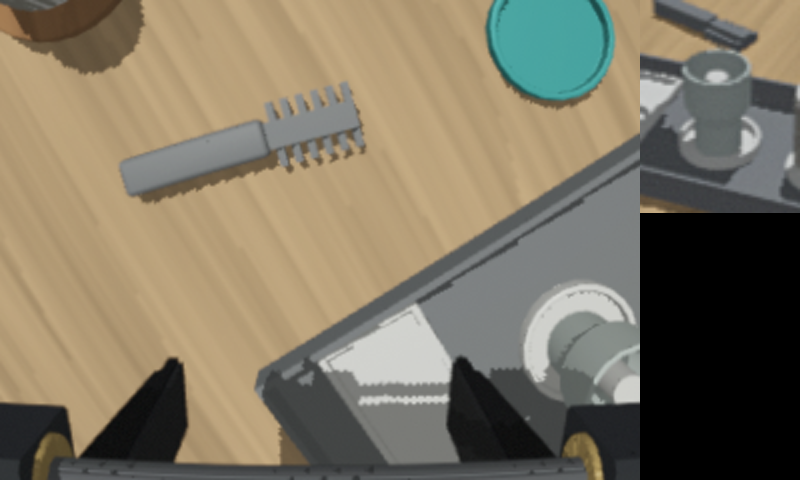

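The cup stands seated in the white dish (right inset). The comb handle runs from (124,178) to (265,137) and its head ends at (358,114). The caddy, cup and teal dish are clear of it.

Run:
```python
from h import *
np.set_printoptions(precision=4,suppress=True)
c,w=pickle.load(open("c7.pkl","rb"))
L,M,R=[back(w,p,z) for p,z in (((182,149),.018),((252.5,128.5),.018),((299,117),.014))]
print(L,M,R,np.linalg.norm(R-L),np.linalg.norm(M-L)); h=np.arctan2(*(R-L)[::-1]);print(np.degrees(h),"origin",(L+R)/2, L+(R-L)*62.5/125)
```

```text
[0.4036 0.2262] [0.4761 0.2058] [0.5216 0.1925] 0.12277821361991 0.07533228166949066
-15.949887683670303 origin [0.4626 0.2094] [0.4626 0.2094]
```

Run:
```python
from h import *
import cv2
c,w=pickle.load(open("c7.pkl","rb"))
f=w["frame"][0:170,20:220,::-1];cv2.imwrite("pics/s8.png",cv2.resize(f,None,fx=3.5,fy=3.5,interpolation=cv2.INTER_CUBIC))
```

```text
(no output)
```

View pics/s8.png

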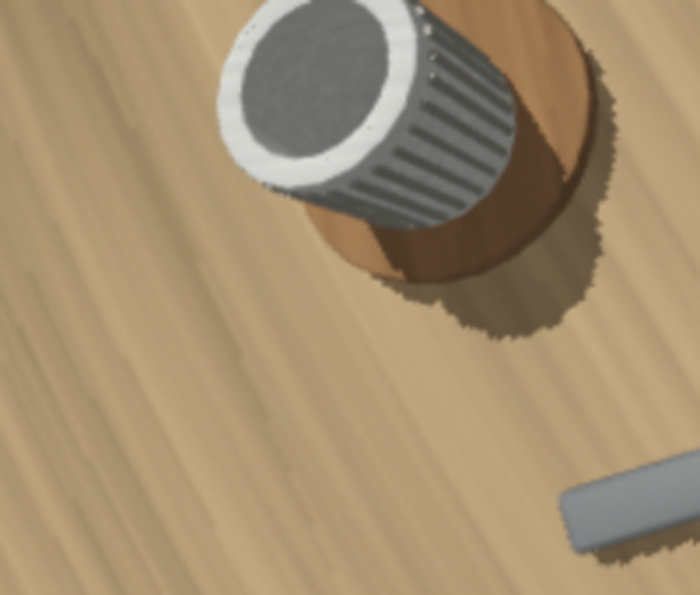

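The picture shows the drying filter on its turntable, with its top bore centred at about (315,78). I need its position to keep the gripper body clear of it.

Run:
```python
from h import *
np.set_printoptions(precision=4,suppress=True)
c,w=pickle.load(open("c7.pkl","rb"))
f=back(w,(110,22.3),.093);print("dry",f)
for sk in (0,6,10):
  for k in (-.002,.004):
    a=np.radians(74-sk);g=np.array([.4626,.2094])+k*np.array([np.cos(np.radians(-16)),np.sin(np.radians(-16))])
    u=np.array([np.cos(a),np.sin(a)]);v=np.array([u[1],-u[0]]);q=f-g
    e=np.array([abs(q@u)-.09,abs(q@v)-.0375]);print(sk,k,g,"clear mm",(np.linalg.norm(np.maximum(e,0))-.030)*1e3)
```

```text
dry [0.4274 0.3498]
0 -0.002 [0.4607 0.21  ] clear mm 18.294782672679638
0 0.004 [0.4664 0.2083] clear mm 22.57705472106956
6 -0.002 [0.4607 0.21  ] clear mm 23.190630807471663
6 0.004 [0.4664 0.2083] clear mm 28.108172771573887
10 -0.002 [0.4607 0.21  ] clear mm 27.683221810992308
10 0.004 [0.4664 0.2083] clear mm 32.87838476982305
```

Call:
jog_arm(increments=[[[0.03,-0.018,0,0,0,10,-0.6],[0.066,-0.039,0,0,0,20,-0.6],[0.066,-0.039,0,0,0,30,-0.6],[0.066,-0.039,0,0,0,40,-0.6],[0.066,-0.039,0,0,0,50,-0.6]]])

```text
t: 12.78
position: [0.4655, 0.2084, 0.1731]
eef_rot: [-0.0, 0.996, 0.087, 0.0]
ft_force: [0.1, 0.4, -0.7]
finger_gap: 0.802
finger_force: 0.0
```

Call:
jog_arm(increments=[[[0,0,0.01,0,0,10,-0.6],[0,0,0.04,0,0,20,-0.6],[0,0,0.08,0,0,26,-0.6],[0,0,0.12,0,0,26,-0.6],[0,0,0.13,0,0,26,-0.6]]])

```text
t: 13.4
position: [0.4645, 0.2079, 0.0413]
eef_rot: [0.001, 0.99, -0.138, -0.001]
ft_force: [0.3, 0.5, 1.0]
finger_gap: 0.8
finger_force: 0.0
```

Call:
jog_arm(increments=[[[0,0,0.02,0,0,0,-0.6],[0,0,0.034,0,0,0,-0.6],[0,0,0.034,0,0,0,-0.6],[0,0,0.034,0,0,0,1],[0,0,0.034,0,0,0,1]]], force=20)

```text
t: 14.02
position: [0.4649, 0.2084, 0.01]
eef_rot: [-0.0, 0.99, -0.139, 0.001]
ft_force: [0.5, -0.0, 0.6]
finger_gap: 0.646
finger_force: 0.0
```

Call:
jog_arm(increments=[[[0,0,0,0,0,0,1],[0,0,0,0,0,0,1],[0,0,0,0,0,0,1],[0,0,0,0,0,0,1],[0,0,0,0,0,0,1]]])

```text
t: 14.65
position: [0.4645, 0.2083, 0.0092]
eef_rot: [0.0, 0.99, -0.139, 0.0]
ft_force: [0.3, 0.4, 0.5]
finger_gap: 0.206
finger_force: 20.0
```

Call:
jog_arm(increments=[[[0,0,-0.06,0,0,0,1],[0,0,-0.12,0,0,-10,1],[0.01,0.03,-0.13,0,0,-20,1],[0.03,0.088,-0.13,0,0,-30,1],[0.05,0.145,-0.13,0,0,-40,1]]])

```text
t: 15.28
position: [0.4724, 0.0654, 0.1396]
eef_rot: [0.0, 0.98, 0.198, 0.0]
ft_force: [0.4, -0.5, -0.5]
finger_gap: 0.207
finger_force: 20.0
```

Call:
jog_arm(increments=[[[0,0,0,0,0,-10,1],[0,0,0,0,0,-20,1],[0,0,0,0,0,-30,1],[0,0,0,0,0,-40,1],[0,0,0,0,0,-50,1]]])

```text
t: 15.9
position: [0.4724, 0.0666, 0.1392]
eef_rot: [-0.0, 0.805, 0.593, -0.0]
ft_force: [0.2, 0.6, 0.0]
finger_gap: 0.209
finger_force: 20.0
```

Call:
jog_arm(increments=[[[0,0,0,0,0,-10,1],[0,0,0,0,0,-18.6,1],[0,0,0,0,0,-18.6,1],[0,0,0,0,0,-18.6,1],[0,0,0,0,0,-18.6,1]]])

```text
t: 16.52
position: [0.4725, 0.0666, 0.1392]
eef_rot: [0.0, 0.701, 0.713, 0.0]
ft_force: [0.5, 0.8, -0.0]
finger_gap: 0.205
finger_force: 20.0
```

Call:
jog_arm(increments=[[[-0.0485,0.001,0,0,0,-1.7,1],[-0.0485,0.001,0.03,0,0,-1.7,1],[-0.0485,0.001,0.08,0,0,-1.7,1],[-0.0485,0.001,0.094,0,0,-1.7,1],[-0.0485,0.001,0.094,0,0,-1.7,1]]])

```text
t: 17.15
position: [0.4743, 0.0183, 0.0451]
eef_rot: [-0.001, 0.69, 0.724, -0.0]
ft_force: [-0.3, 0.1, 0.2]
finger_gap: 0.206
finger_force: 20.0
```

Run:
```python
from station import bot
from h import *
import cv2
np.set_printoptions(precision=4,suppress=True)
print(bot.sense()["position"])
# trough rim from earlier unobstructed wrist views, white mask -> rectangle on plane z=.014
for fn,k,roi in(("cam0.pkl","wrist",(105,100,195,242)),("w2.pkl",None,(55,115,145,272))):
    c=pickle.load(open(fn,"rb"));c=c[k] if k else c;c["fish"]=1
    x0,y0,x1,y1=roi;m=(c["frame"][y0:y1,x0:x1].min(2)>165).astype(np.uint8)
    ct=max(cv2.findContours(m,cv2.RETR_EXTERNAL,cv2.CHAIN_APPROX_NONE)[0],key=cv2.contourArea)[:,0]+[x0,y0]
    P=np.array([back(c,p,.014) for p in ct],np.float32)*1000;print(cv2.minAreaRect(P))
# comb vs trough in scene view now: white and comb pixels at trough
c=bot.read_camera("scene");pickle.dump(c,open("c9.pkl","wb"))
```

```text
[0.4743 0.0183 0.0451]
((473.0063171386719, 15.47955322265625), (62.04743957519531, 149.56056213378906), 2.930759906768799)
((477.60125732421875, 17.816970825195312), (53.330833435058594, 145.39405822753906), 2.7600603103637695)
```

The trough measures at about (0.475, 0.017) with yaw 2.8°, which matches the present pose. Lowering.

Call:
jog_arm(increments=[[[0,0,0.012,0,0,0,1],[0,0,0.02,0,0,0,1],[0,0,0.025,0,0,0,1],[0,0,0.027,0,0,0,1],[0,0,0.027,0,0,0,1]]])

```text
t: 17.82
position: [0.4743, 0.0182, 0.0182]
eef_rot: [-0.0, 0.69, 0.724, -0.0]
ft_force: [-1.1, 0.1, -0.0]
finger_gap: 0.211
finger_force: 20.0
```

Call:
jog_arm(increments=[[[0,0,0.001,0,0,0,1],[0,0,0.001,0,0,0,0.3],[0,0,0.001,0,0,0,0.3],[0,0,0.001,0,0,0,0.3],[0,0,-0.03,0,0,0,0.3]]])

```text
t: 18.45
position: [0.4735, 0.0182, 0.0473]
eef_rot: [-0.001, 0.69, 0.724, -0.001]
ft_force: [0.5, 0.2, 0.2]
finger_gap: 0.352
finger_force: 0.0
```

Call:
jog_arm(increments=[[[0,0,-0.06,0,0,0,0.3],[0,0,-0.12,0,0,0,0.3],[-0.06,0,-0.16,0,0,0,0.3],[-0.12,0,-0.16,0,0,0,0.3],[-0.14,0,-0.16,0,0,0,0.3]]])

```text
t: 19.08
position: [0.4811, -0.1242, 0.2091]
eef_rot: [0.001, 0.691, 0.723, 0.0]
ft_force: [0.5, 0.7, -1.2]
finger_gap: 0.35
finger_force: 0.0
```

Run:
```python
from station import bot
from h import *
import cv2
np.set_printoptions(precision=4,suppress=True)
print(bot.sense()["position"])
c=bot.read_camera("wrist");c["fish"]=1;pickle.dump(c,open("w10.pkl","wb"))
sc=pickle.load(open("cam0.pkl","rb"))
# model check: predicted pixels of trough corners, comb = mid-grey inside the white
T=np.array([.475,.017]);a=np.radians(2.8);Rm=np.array([[np.cos(a),-np.sin(a)],[np.sin(a),np.cos(a)]])
# rectify the trough interior: world-aligned 1 mm/px map via wrist fisheye, plane z=.02
gx,gy=np.meshgrid(np.arange(-35,36),np.arange(85,-86,-1));xy=np.stack([gx,gy],-1)/1000@Rm.T+T
X=np.concatenate([xy,np.full(gx.shape+(1,),.02)],-1)@np.array(c["R"]).T+c["t"]
r=np.linalg.norm(X[...,:2],axis=-1);th=np.arctan2(r,X[...,2]);uv=X[...,:2]/r[...,None]*th[...,None]*c["K"][0,0]+c["K"][:2,2]
m=cv2.remap(c["frame"],uv[...,0].astype(np.float32),uv[...,1].astype(np.float32),cv2.INTER_LINEAR)
g=m.mean(2)
for row in g[::6,::3]: print("".join("#" if v>165 else "+" if v>110 else "." if v>70 else " " for v in row))
```

```text
[ 0.4811 -0.1242  0.2091]
                        
                        
 ++.....................
.##+++++++++++++++++#+..
+#####################++
+#####+  +++++.  #####++
+#####+++++++++++#####++
+#####+++++++++++#####++
+#####+++++++++++#####++
+######..+++++...#####++
+######++++++++..#####++
+######++++++++++#####++
+######++++++++++#####++
+########++++++#######++
+########++++++#######++
+########++++++#######++
+########++++++#######++
+########++++++#######++
+########++++++#######++
+########++++++#######++
+########++++++#######++
+########++++++#######++
+########++++++#######++
+########++++++#######++
+########++++++#######++
+########++++++#######++
+####################+++
++++++++++++++++++++++++
++++++++++++++++++++++++
```

The rectified map shows the comb lying straight and centred in the trough, with white floor all round it. Next, check that the cup, the filter and the look-alikes haven't moved.

Run:
```python
from station import bot
from h import *
import cv2
a=pickle.load(open("c7.pkl","rb"))[0]["frame"];z=pickle.load(open("cam0.pkl","rb"))["scene"]["frame"];b=bot.read_camera("scene")["frame"]
for n,r,(x,y,X,Y) in (("cup",a,(255,170,300,235)),("filter",a,(297,180,335,238)),("tumbler",z,(322,122,346,160)),("dry",z,(262,112,298,152)),("ripper",z,(170,260,238,282))):
    t=cv2.cvtColor(r[y:Y,x:X],7);s=cv2.cvtColor(b[y-8:Y+8,x-8:X+8],7)
    _,v,_,l=cv2.minMaxLoc(cv2.matchTemplate(s,t,cv2.TM_CCOEFF_NORMED));print(n,round(v,3),l[0]-8,l[1]-8)
```

```text
cup 0.833 0 0
filter 0.999 0 0
tumbler 0.99 0 0
dry 0.552 0 0
ripper 0.225 6 -8
```

```bash
python3 -c "
from station import bot
print(bot.hand_in())"
```

```text
the job is handed in; nothing more can be done
None
```

I placed the filter over the post, the cyclone cup in the white dish and the comb tool lengthwise in the trough, in that order, and handed the job in at about 19 s; the seam ripper's final position could not be confirmed by image, but the arm never went near it.

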